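# Put the canister set back on its fitted trays

### The arm

A 6-joint arm with a two-finger parallel gripper is mounted at the origin on the work surface. World frame = base frame: x ahead of the robot, y to its left, z up, the work surface at z = 0. Lengths are in m, angles in rad, forces in N, time in s.
With the tool pointing down it reaches from about 0.35 to 0.85 m from the base axis. Payload 8.1 kg.
Tool frame: the origin (TCP) lies on the centre line of the jaws, within the pads' length; the fingertips stand 17 mm ahead of it and the grasp point (between the pads) lies 2 mm behind it; z points along the fingers, y is the line along which they close (so a half turn about z gives the same grasp; the last joint's range is limited). The gripper opens to 85 mm and grips with 20 to 120 N. Pads are 22 mm wide; open, the fingers measure 114 mm over their backs; the gripper's body (76 mm by 85 mm) begins 54 mm behind the grasp point. The pads swing forward as they close: fully open they stand 13 mm farther back than shut.
Start: joints at [1.106, 0.13, 1.488, -0, 1.523, -0.085], TCP at [0.222, 0.557, 0.215] pointing down, gripper open.
Joint ranges: [-2.96, 2.96], [-0.89, 2.26], [0.02, 2.5], [-1.34, 4.48], [0, 2.73], [-2.66, 2.66]. Speed limits (rad/s): [2.39, 2.39, 2.79, 3.14, 3.14, 3.14].

### API

Orientations are given as a 3x3 rotation matrix whose columns are the frame's x, y, z axes.
In Python, from cell import observe, get_image, hand_in gives the robot as it stands.
- The arm moves only by the tool carry_out, never from a script. Its argument "steps" is a list of rows, each a list of 5 numbers: the closure, from -1 (fully open) to 1 (shut), then the shift along the tool's x, y, z in m, then the turn about the tool's z in degrees. In form: [[jaw, dx, dy, dz, turn], ...]. A call has 1 to 12 rows; each row is the pose to reach, as a shift and turn from the pose commanded when the call began, along the tool's axes at that moment; what a row does not reach only later rows make up. A row lasts 1/10 s, in which the tool goes at most 50 mm and 8.59 degrees, less where a joint would pass 70% of its speed; a pose out of reach is approached as far as the arm can. A call with a gripper value outside its range is refused whole. The fingers move at their own pace and stop on an object; "grip_force" is the grip in N (left out, the last holds). Time passes only in rows, so rows that repeat a pose let the fingers close. It gives the time, the measured TCP pose, the force, the opening and the grip force at its end, in the units of the state.
- observe(): the state, without advancing time (a new reading comes with each control period).
- get_image(name): name is "scene" or "top" or "wrist"; returns a dict with "image" (420x560x3 uint8, blue, green, red), "depth" (420x560 float32, m along the optical axis (not along the pixel's ray), 0 where there is no reading), "fx", "fy", "cx", "cy" (pixels), "k1" (the pictures are not rectified: a ray, as slopes to the right and down, at radius r is drawn at 1 + k1 r^2 times it, then the intrinsics apply), "rvec" (rotation vector, rad) and "tvec" (3), from world to camera coordinates, as OpenCV has them; the wrist camera has in their place "hand_eye" (4x4, takes a point from camera to tool coordinates, whose origin is the TCP and whose axes are the flange's). Camera axes: x right, y down, z forward; pixel columns grow to the right and rows downward; lengths in m; the calibration is good to about 2 mm. A picture is of the moment at which its call begins: read the wrist's pose just before it.
- hand_in(): hands the job in; it is judged then, once.
The state is a dict: "t": time; "joint_pos": joint angles; "qvel": joint speeds; "joint_efforts": joint torques, N m; "eef_pos": TCP position; "eef_rot": TCP orientation; "wrist_force": force on the tool from outside, world axes, zero at the start; "torque": the same for the moment, N m; "width": opening from 0.0 (shut) to 1.0 (fully open); "grip_force": force on a finger pad.
Only numpy, scipy, OpenCV 4.12 (cv2) and the standard library are available. Lean on these libraries where they do the work, as an engineer would, in place of code of your own. Each camera call takes 0.05 s, during which the arm holds its last target. There are 200 camera calls.

### The job

The counter has been wiped and the canister set goes back on its bamboo trays: stand each of the four white canisters upright on the tray made for it in shape and size, flat on the tray's floor inside the rim. Keep them upright and set them down gently without dropping them, and leave the blue cup and the blue bowl where they are.

Things in the scene. Friction and masses are not known exactly. Their poses are not given: they have to be found in the camera images.
- slim_jar: The smaller round canister: a slim upright cylinder, diameter 40, height 84, 0.12 to 0.21 kg. Loose, white glazed ceramic, with a flat bamboo lid (top 14 mm) that is fixed to it and does not come off; stands upright on the counter (z = 0) at the start. Sizes in mm. Origin: centre of its underside, z up. 
- wide_jar: The larger round canister: an upright cylinder, diameter 62, height 92, 0.27 to 0.47 kg. Loose, white glazed ceramic, with a flat bamboo lid (top 14 mm) that is fixed to it and does not come off; stands upright on the counter (z = 0) at the start. Sizes in mm. Origin: centre of its underside, z up. 
- square_canister: The square canister: an upright block, 50 x 50, height 88, 0.24 to 0.42 kg; its x and y axes are square to its sides. Loose, white glazed ceramic, with a flat bamboo lid (top 14 mm) that is fixed to it and does not come off; stands upright on the counter (z = 0) at the start. Sizes in mm. Origin: centre of its underside, z up. 
- oblong_canister: The oblong canister: an upright block, 80 long (its x axis) by 36 wide (its y axis), height 78, 0.24 to 0.42 kg. Loose, white glazed ceramic, with a flat bamboo lid (top 14 mm) that is fixed to it and does not come off; stands upright on the counter (z = 0) at the start. Sizes in mm. Origin: centre of its underside, z up. 
- slim_tray: The smaller round tray, for the slim round canister: outer diameter 70, recess diameter 58. Pale bamboo tray, fixed to the counter, 12 mm high over all: a flat recess floor 6 mm above the counter inside a rim 6 mm wide that rises 6 mm above that floor. Sizes in mm. Origin: centre of its underside, z up. 
- wide_tray: The larger round tray, for the wide round canister: outer diameter 92, recess diameter 80. Pale bamboo tray, fixed to the counter, 12 mm high over all: a flat recess floor 6 mm above the counter inside a rim 6 mm wide that rises 6 mm above that floor. Sizes in mm. Origin: centre of its underside, z up. 
- square_tray: The square tray, for the square canister: outer 80 x 80, recess 68 x 68, sides along its x and y axes. Pale bamboo tray, fixed to the counter, 12 mm high over all: a flat recess floor 6 mm above the counter inside a rim 6 mm wide that rises 6 mm above that floor. Sizes in mm. Origin: centre of its underside, z up. 
- oblong_tray: The oblong tray, for the oblong canister: outer 110 (its x axis) x 66 (its y axis), recess 98 x 54. Pale bamboo tray, fixed to the counter, 12 mm high over all: a flat recess floor 6 mm above the counter inside a rim 6 mm wide that rises 6 mm above that floor. Sizes in mm. Origin: centre of its underside, z up. 
- cup: Blue open drinking cup without a handle, rim diameter 76, height 85, loose, upright; to be left alone. The ten listed things stand mixed together, at least 125 mm apart centre to centre, 0.42 to 0.63 m ahead of the robot and up to 0.35 m to either side; nothing else stands there. Sizes in mm. Origin: centre of its underside, z up. 
- bowl: Blue open bowl, rim diameter 96, height 45, loose, upright; to be left alone. Fixed kitchen things stand around the work area: beyond x = 0.75 scale, basket, jar, up to 140 mm high; beyond 0.5 m to either side toaster, oil bottle, utensil pot, board, up to 270 mm high. Sizes in mm. Origin: centre of its underside, z up. 
Things that resemble listed ones, but are neither listed nor needed, are in the scene too. What is shaped like the square_canister but yellow is not meant.

How it is judged:
By the outcome, as a careful person would: the job done as asked, in the order asked, and still so for the second after the job is handed in, with the robot touching nothing.
It also fails if it takes over 112 s, if anything falls off the work surface, if the arm or the gripper's body presses on something with over 40 N, if the wrist force passes 120 N, or if a joint passes its speed limit or range.

## Working session

There is one attempt and no reset: what is moved stays moved. The work goes in short steps, Python scripts to look and compute and a tool call to move; the robot and the scene stay as the last step left them, time stands still between calls to the robot, and variables do not carry over. Pictures are saved under pics/ and viewed, at most 14 in all, crops included, and the job is handed in when it is done.

Besides the shell and the picture viewer there is one more tool, called after "Call:" by a JSON object that holds its "op" and its "data". carry_out: Moves the arm, as the interface text tells. Its arguments: {"type":"object","properties":{"steps":{"type":"array"},"grip_force":{"type":"number"}},"required":["steps"]}

```bash
mkdir -p pics; ls
cat > h.py <<'E'
import numpy as np, cv2
from cell import observe, get_image, hand_in
def pts(d):
    """world xyz per pixel from depth"""
    h,w=d["depth"].shape
    u,v=np.meshgrid(np.arange(w),np.arange(h))
    xd=(u-d["cx"])/d["fx"]; yd=(v-d["cy"])/d["fy"]
    x,y=xd.copy(),yd.copy()
    for _ in range(8):
        f=1+d["k1"]*(x*x+y*y); x=xd/f; y=yd/f
    P=np.stack([x,y,np.ones_like(x)],-1)*d["depth"][...,None]
    if "hand_eye" in d:
        H=np.array(d["hand_eye"]); o=d["state"]
        P=P@H[:3,:3].T+H[:3,3]
        return P@np.array(o["eef_rot"]).T+np.array(o["eef_pos"])
    R=cv2.Rodrigues(np.array(d["rvec"],float))[0]
    return (P-np.array(d["tvec"]).ravel())@R
E
python3 - <<'E'
from h import *
o=observe(); print({k:np.round(v,3).tolist() for k,v in o.items()})
for n in ("top","scene"):
    d=get_image(n); cv2.imwrite(f"pics/{n}0.png",d["image"]); np.save(f"{n}0.npy",d,allow_pickle=True)
    print(n,d["fx"],d["k1"],np.ravel(d["rvec"]),np.ravel(d["tvec"]),(d["depth"]==0).mean())
E
```

```text
pics
{'t': 0.0, 'joint_pos': [1.106, 0.131, 1.489, -0.0, 1.523, -0.085], 'qvel': [-0.002, 0.0, -0.0, 0.001, 0.001, 0.001], 'joint_efforts': [0.001, -56.943, -50.053, -0.0, 0.015, 0.0], 'eef_pos': [0.222, 0.557, 0.214], 'eef_rot': [[-0.929, 0.371, -0.001], [0.371, 0.929, -0.002], [0.0, -0.002, -1.0]], 'wrist_force': [-0.191, -0.537, -0.719], 'torque': [0.028, -0.015, -0.023], 'grip_force': 0.0, 'width': 0.997}
top 398.3729834513853 -0.0828655228238453 [ 2.13165843 -2.14622299  0.18198969] [0.0471706  0.47970005 0.93228946] 0.004077380952380952
scene 480.9339671905189 -0.15393196625088124 [ 2.28902789  1.34175774 -0.3517423 ] [-0.26573269 -0.31781375  1.5410137 ] 0.004221938775510204
```

View pics/top0.png

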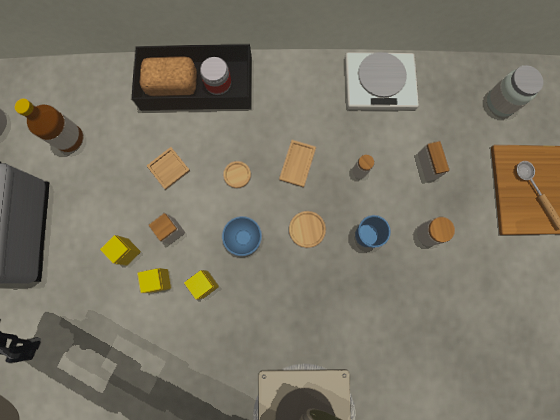

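View pics/scene0.png

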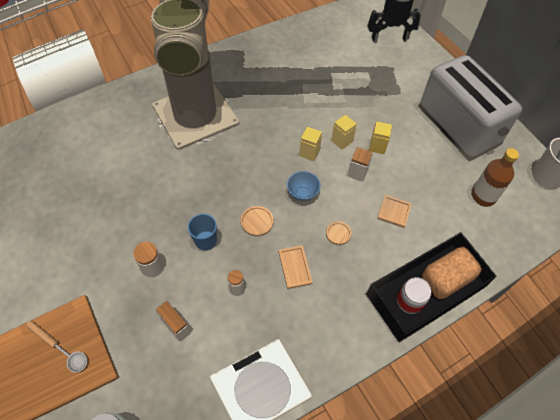

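The top picture shows four trays: square (168,168), slim (237,175), oblong (297,163) and wide (307,229). The canisters are slim (365,163), oblong (435,158), square (163,228) and wide (440,230). The cup is at (373,232), the bowl at (242,237), and there are three yellow decoys near the square canister. The scene view agrees.

```bash
cat >> h.py <<'E'
def rays(d,uv,z):
    """cast pixels onto plane z (fixed cameras or wrist with state)"""
    K=np.array([[d["fx"],0,d["cx"]],[0,d["fy"],d["cy"]],[0,0,1.]])
    q=cv2.undistortPoints(np.float64(uv).reshape(-1,1,2),K,np.array([d["k1"],0,0,0,0.])).reshape(-1,2)
    r=np.c_[q,np.ones(len(q))]
    if "hand_eye" in d:
        H=np.array(d["hand_eye"]); o=d["state"]; Re=np.array(o["eef_rot"])
        r=r@(Re@H[:3,:3]).T; c=Re@H[:3,3]+np.array(o["eef_pos"])
    else:
        R=cv2.Rodrigues(np.array(d["rvec"],float))[0]
        r=r@R; c=-R.T@np.array(d["tvec"]).ravel()
    return (c+r*((z-c[2])/r[:,2])[:,None])[:,:2]
Z=dict(slim_jar=.084,wide_jar=.092,square_canister=.088,oblong_canister=.078,slim_tray=.012,wide_tray=.012,square_tray=.012,oblong_tray=.012)
def locate(d,name,seed,tol=.006,r=.075):
    """mask bamboo colour at right height near seed xy; contour cast on plane; min-area rect"""
    P=pts(d); hsv=cv2.cvtColor(d["image"],cv2.COLOR_BGR2HSV); z=Z[name]
    lo,hi=(z-tol,z+tol) if z>.05 else (.003,.02)
    m=(abs(P[...,2]-(lo+hi)/2)<(hi-lo)/2)&(np.hypot(P[...,0]-seed[0],P[...,1]-seed[1])<r)&(hsv[...,1]>60)&(hsv[...,0]<30)&(d["depth"]>0)
    m=cv2.morphologyEx(m.astype(np.uint8),cv2.MORPH_CLOSE,np.ones((5,5)))
    n,l,s,_=cv2.connectedComponentsWithStats(m)
    if n<2: return None
    m=(l==1+np.argmax(s[1:,4])).astype(np.uint8)
    c=max(cv2.findContours(m,cv2.RETR_EXTERNAL,cv2.CHAIN_APPROX_NONE)[0],key=len)
    xy=rays(d,c[:,0,:],z)
    (cx,cy),(w,h),a=cv2.minAreaRect((xy*1000).astype(np.float32))
    if w<h: w,h,a=h,w,a+90   # a: direction of the long side
    return round(cx/1000,4),round(cy/1000,4),round(w),round(h),round((a+90)%180-90,1)
E
python3 - <<'E'
from h import *
T={n:np.load(f"{n}0.npy",allow_pickle=True).item() for n in("top","scene")}
S=dict(square_tray=(168,168),slim_tray=(237,175),oblong_tray=(297,163),wide_tray=(307,229),slim_jar=(367,161),oblong_canister=(437,157),square_canister=(163,228),wide_jar=(441,229))
for n,uv in S.items():
    s=rays(T["top"],[uv],Z[n])[0]
    print(n,np.round(s,3),locate(T["top"],n,s),locate(T["scene"],n,s))
print("cup",rays(T["top"],[(373,232)],.085),"bowl",rays(T["top"],[(242,237)],.045),"yellow",rays(T["top"],[(117,249),(152,281),(200,285)],.08))
E
```

```text
square_tray [0.609 0.341] (0.6096, 0.3426, 84, 81, 39.3) (0.6137, 0.3419, 88, 82, -51.3)
slim_tray [0.589 0.163] (0.5911, 0.163, 68, 67, -68.5) (0.5956, 0.1631, 69, 68, 60.7)
oblong_tray [0.619 0.009] (0.6206, 0.0086, 115, 68, -17.8) (0.623, 0.0084, 114, 68, -17.5)
wide_tray [ 0.449 -0.014] (0.4489, -0.0137, 91, 90, -0.5) (0.451, -0.0154, 92, 89, -29.0)
slim_jar [ 0.602 -0.156] (0.5997, -0.1519, 37, 36, -47.1) (0.6022, -0.1532, 36, 35, -71.0)
oblong_canister [ 0.614 -0.33 ] (0.6147, -0.3314, 78, 38, 12.5) (0.6172, -0.3316, 81, 35, 13.0)
square_canister [0.443 0.325] (0.4476, 0.3268, 49, 48, 38.1) (0.4499, 0.3274, 52, 48, -52.0)
wide_jar [ 0.436 -0.321] (0.4359, -0.3224, 61, 56, 89.4) (0.4366, -0.3221, 61, 58, -21.1)
cup [[ 0.43103978 -0.16201272]] bowl [[0.42594787 0.14510402]] yellow [[0.39520747 0.43417637]
 [0.32157406 0.34799264]
 [0.31256688 0.23674366]]
```

```bash
cat >> h.py <<'E'
def plan(x,y,z,yaw):
    """shift in mm and turn in deg, tool axes, to bring the TCP to xyz with jaw line at yaw (mod 180)"""
    o=observe(); R=np.array(o["eef_rot"]); p=R.T@(np.array([x,y,z])-o["eef_pos"])
    cur=np.degrees(np.arctan2(R[1,1],R[0,1])); t=-((yaw-cur+90)%180-90)
    print("t",round(o["t"],2),"tool",np.round(o["eef_pos"],4),"yaw",round(cur,1),"j6",round(o["joint_pos"][5],2),"w",round(o["width"],3),
      "-> d mm",np.round(p*1000,1),"turn",round(t,1),"F",np.round(o["wrist_force"],1),"g",round(o["grip_force"],1))
E
python3 -c "
from h import *
plan(.4487,.327,.18,38.2)"
```

```text
t 0.1 tool [0.2222 0.5568 0.2136] yaw 68.2 j6 -0.09 w 0.997 -> d mm [-295.5 -129.3   33.8] turn 30.0 F [0.1 0.6 0.1] g 0.0
```

Call:
{"op": "carry_out", "data": {"steps": [[-1,-40,0,0,0]]}}

```text
t: 0.2
eef_pos: [0.2646, 0.5404, 0.214]
eef_rot: [[-0.931, 0.365, -0.003], [0.365, 0.931, 0.0], [0.003, -0.001, -1.0]]
wrist_force: [1.2, 1.5, 0.8]
width: 1.001
grip_force: 0.0
```

That row was in mm by mistake, but the per-row limit capped it and the motion was harmless. From here on I use metres.

Call:
{"op": "carry_out", "data": {"steps": [[-1,0,0,0,0],[-1,0,0,0,0]]}}

```text
t: 0.4
eef_pos: [0.2696, 0.5381, 0.214]
eef_rot: [[-0.928, 0.373, -0.001], [0.373, 0.928, -0.001], [0.0, -0.001, -1.0]]
wrist_force: [-0.3, -0.2, 0.3]
width: 1.002
grip_force: 0.0
```

```bash
python3 -c "
from h import *
plan(.4487,.327,.18,38.2)"
```

```text
t 0.4 tool [0.2696 0.5381 0.214 ] yaw 68.1 j6 -0.17 w 1.002 -> d mm [-244.9 -129.1   34.1] turn 29.9 F [-0.3 -0.2  0.3] g 0.0
```

Call:
{"op": "carry_out", "data": {"steps": [[-1,-0.041,-0.0215,0.005,5],[-1,-0.082,-0.043,0.01,10],[-1,-0.123,-0.0645,0.015,15],[-1,-0.164,-0.086,0.02,20],[-1,-0.204,-0.1075,0.025,25],[-1,-0.245,-0.129,0.034,30],[-1,-0.245,-0.129,0.034,30],[-1,-0.245,-0.129,0.034,30],[-1,-0.245,-0.129,0.034,30]]}}

```text
t: 1.3
eef_pos: [0.4477, 0.3292, 0.1807]
eef_rot: [[-0.62, 0.784, -0.0], [0.784, 0.62, 0.001], [0.001, -0.0, -1.0]]
wrist_force: [-0.2, -0.4, 0.1]
width: 1.004
grip_force: 0.0
```

Run:
```python
from h import *
plan(.4487,.327,.058,38.2)
o=observe(); d=get_image("wrist"); d["state"]=o; cv2.imwrite("pics/w1.png",d["image"])
P=pts(d); print("lid z",np.median(P[...,2][P[...,2]>.05]))
for tol in(.004,.008):print(locate(d,"square_canister",(.4487,.327),tol))
```

```text
t 1.3 tool [0.4477 0.3292 0.1807] yaw 38.3 j6 -0.13 w 1.004 -> d mm [ -2.4  -0.6 122.7] turn 0.1 F [-0.2 -0.4  0.1] g 0.0
lid z 0.2679873878856308
(0.4465, 0.3286, 48, 48, -52.5)
(0.4463, 0.329, 49, 48, -53.0)
```

View pics/w1.png

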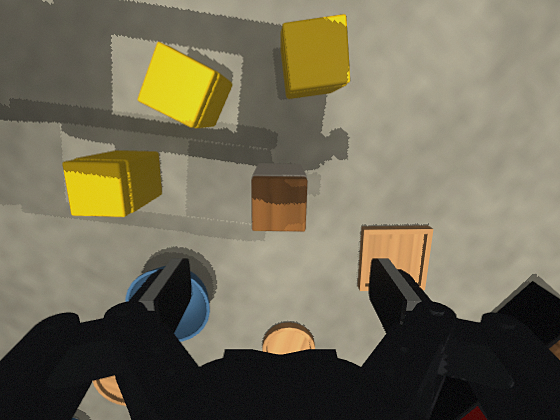

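The wrist view shows the square lid at (279,203), the tray at (397,258), and no decoy in the fingers' way. Next I descend and grip.

Call:
{"op": "carry_out", "data": {"steps": [[-1,0,0,0.03,0.5],[-1,0,0,0.06,0.5],[-1,0,0,0.09,0.5],[-1,0,0,0.11,0.5],[-1,0,0,0.125,0.5],[-1,0,0,0.125,0.5],[-1,0,0,0.125,0.5]]}}

```text
t: 2.05
eef_pos: [0.4486, 0.3289, 0.0563]
eef_rot: [[-0.613, 0.79, 0.0], [0.79, 0.613, 0.0], [0.0, 0.001, -1.0]]
wrist_force: [0.5, -0.9, 0.6]
width: 0.998
grip_force: 0.0
```

Call:
{"op": "carry_out", "data": {"steps": [[0.2,0,0,0,0],[0.4,0,0,0,0],[0.6,0,0,0,0],[0.8,0,0,0,0],[1,0,0,0,0],[1,0,0,0,0],[1,0,0,0,0],[1,0,0,0,0],[1,0,0,0,0]], "grip_force": 40}}

```text
t: 2.95
eef_pos: [0.4493, 0.3284, 0.057]
eef_rot: [[-0.612, 0.791, 0.001], [0.791, 0.612, 0.001], [-0.0, 0.002, -1.0]]
wrist_force: [-1.9, -1.8, 6.4]
width: 0.549
grip_force: 41.0
```

Call:
{"op": "carry_out", "data": {"steps": [[1,0,0,-0.01,0],[1,0,0,-0.03,0],[1,0,0,-0.06,0],[1,0,0,-0.09,0],[1,0,0,-0.11,0],[1,0,0,-0.12,0],[1,0,0,-0.12,0],[1,0,0,-0.12,0]]}}

```text
t: 3.75
eef_pos: [0.4481, 0.3277, 0.1745]
eef_rot: [[-0.612, 0.791, -0.001], [0.791, 0.612, -0.001], [0.0, -0.001, -1.0]]
wrist_force: [-0.2, 0.5, -3.2]
width: 0.551
grip_force: 42.5
```

Run:
```python
from h import *
plan(.611,.342,.18,39)
o=observe(); d=get_image("wrist"); d["state"]=o
P=pts(d); H=np.array(d["hand_eye"]); print(np.round(H,3).tolist())
print("tray",locate(d,"square_tray",(.611,.342)))
cv2.imwrite("pics/w2.png",d["image"])
```

```text
t 3.75 tool [0.4481 0.3277 0.1745] yaw 37.7 j6 -0.12 w 0.551 -> d mm [-88.4 137.6  -5.7] turn -1.3 F [-0.2  0.5 -3.2] g 42.5
[[-0.001, -0.96, -0.281, 0.072], [1.0, -0.001, -0.0, -0.0], [0.0, -0.281, 0.96, -0.16], [0.0, 0.0, 0.0, 1.0]]
tray (0.6089, 0.344, 85, 83, -51.1)
```

View pics/w2.png

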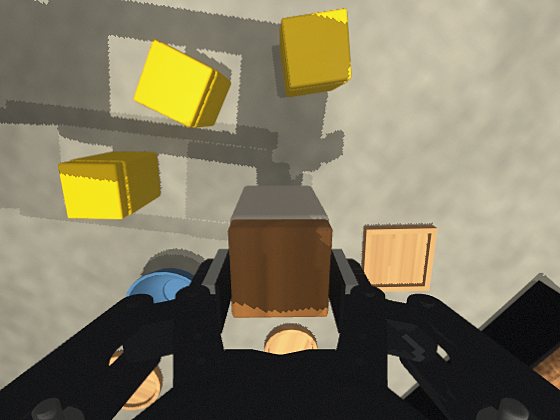

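Held, upright. Next, over to the tray.

Call:
{"op": "carry_out", "data": {"steps": [[1,-0.011,0.018,-0.006,0],[1,-0.033,0.052,-0.006,0],[1,-0.055,0.086,-0.006,-1],[1,-0.077,0.12,-0.006,-1.5],[1,-0.088,0.137,-0.006,-1.5],[1,-0.088,0.137,-0.006,-1.5],[1,-0.088,0.137,-0.006,-1.5]]}}

```text
t: 4.5
eef_pos: [0.6099, 0.3418, 0.1789]
eef_rot: [[-0.632, 0.775, -0.004], [0.775, 0.632, -0.002], [0.001, -0.004, -1.0]]
wrist_force: [-0.2, 0.4, -4.2]
width: 0.551
grip_force: 43.4
```

Run:
```python
from h import *
plan(.610,.3425,.063,39)
```

```text
t 4.5 tool [0.6099 0.3418 0.1789] yaw 39.2 j6 -0.25 w 0.551 -> d mm [  0.4   1.  115.9] turn 0.2 F [-0.2  0.4 -4.2] g 43.4
```

Call:
{"op": "carry_out", "data": {"steps": [[1,0,0.001,0.02,0],[1,0,0.001,0.05,0],[1,0,0.001,0.08,0],[1,0,0.001,0.1,0],[1,0,0.001,0.106,0],[1,0,0.001,0.109,0],[1,0,0.001,0.109,0],[1,0,0.001,0.109,0]]}}

```text
t: 5.3
eef_pos: [0.6125, 0.3436, 0.0746]
eef_rot: [[-0.633, 0.774, 0.003], [0.774, 0.633, 0.001], [-0.001, 0.003, -1.0]]
wrist_force: [-0.0, 0.0, -2.1]
width: 0.552
grip_force: 43.3
```

Call:
{"op": "carry_out", "data": {"steps": [[1,0,0,0.002,0],[1,0,0,0.003,0],[1,0,0,0.004,0],[1,0,0,0.005,0],[1,0,0,0.006,0],[1,0,0,0.006,0],[1,0,0,0.006,0]]}}

```text
t: 6.0
eef_pos: [0.6115, 0.343, 0.0665]
eef_rot: [[-0.633, 0.775, -0.0], [0.775, 0.633, -0.0], [0.0, -0.0, -1.0]]
wrist_force: [-0.9, -0.0, -1.8]
width: 0.547
grip_force: 43.4
```

Call:
{"op": "carry_out", "data": {"steps": [[1,0,0,0.001,0],[1,0,0,0.002,0],[1,0,0,0.003,0],[1,0,0,0.004,0],[1,0,0,0.004,0],[1,0,0,0.004,0]]}}

```text
t: 6.6
eef_pos: [0.6116, 0.343, 0.0632]
eef_rot: [[-0.633, 0.775, 0.0], [0.775, 0.633, 0.0], [-0.0, 0.0, -1.0]]
wrist_force: [-2.2, -2.3, 4.3]
width: 0.55
grip_force: 44.2
```

Contact force has appeared, so I release, back off, and take a picture.

Call:
{"op": "carry_out", "data": {"steps": [[0.05,0,0,0,0],[-0.1,0,0,0,0],[-0.3,0,0,0,0],[-0.6,0,0,0,0],[-1,0,0,0,0],[-1,0,0,0,0],[-1,0,0,-0.02,0],[-1,0,0,-0.05,0],[-1,0,0,-0.09,0],[-1,0,0,-0.12,0],[-1,0,0,-0.12,0],[-1,0,0,-0.12,0]]}}

```text
t: 7.8
eef_pos: [0.6123, 0.3434, 0.184]
eef_rot: [[-0.633, 0.774, 0.002], [0.774, 0.633, 0.001], [-0.001, 0.003, -1.0]]
wrist_force: [0.8, -0.6, -0.4]
width: 1.0
grip_force: 0.0
```

Run:
```python
from h import *
plan(.601,-.1525,.215,39)
o=observe(); d=get_image("wrist"); d["state"]=o
Z["square_canister"]=.094
print("can",locate(d,"square_canister",(.611,.342)))
cv2.imwrite("pics/w3.png",d["image"])
```

```text
t 7.8 tool [0.6123 0.3434 0.184 ] yaw 39.2 j6 -0.25 w 1.0 -> d mm [-376.9 -322.3  -31.6] turn 0.2 F [ 0.8 -0.6 -0.4] g 0.0
can (0.6089, 0.3428, 48, 48, -50.9)
```

View pics/w3.png

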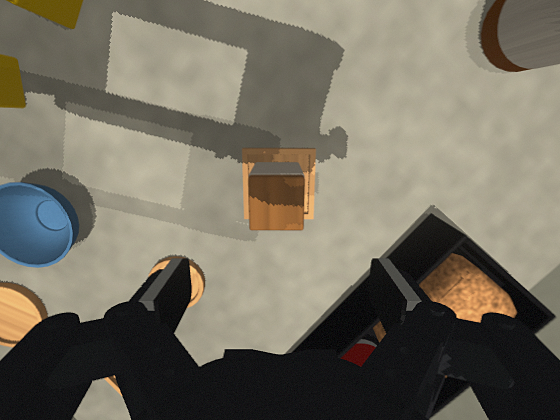

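The square canister sits within its rim: lid at (277,203), tray around (280,185). Next is the slim jar.

Call:
{"op": "carry_out", "data": {"steps": [[-1,-0.02,-0.017,-0.01,0],[-1,-0.055,-0.047,-0.02,0],[-1,-0.092,-0.079,-0.03,0],[-1,-0.129,-0.11,-0.03,0],[-1,-0.166,-0.142,-0.03,0],[-1,-0.203,-0.174,-0.03,0],[-1,-0.24,-0.205,-0.03,0],[-1,-0.277,-0.237,-0.03,0],[-1,-0.314,-0.268,-0.02,0],[-1,-0.35,-0.299,-0.01,0],[-1,-0.377,-0.322,0,0],[-1,-0.377,-0.322,0,0]]}}

```text
t: 9.05
eef_pos: [0.5978, -0.1569, 0.1782]
eef_rot: [[-0.629, 0.778, -0.006], [0.778, 0.629, 0.001], [0.004, -0.005, -1.0]]
wrist_force: [-0.4, -0.0, 0.5]
width: 1.002
grip_force: 0.0
```

Call:
{"op": "carry_out", "data": {"steps": [[-1,0,0,0,0],[-1,0,0,0,0]]}}

```text
t: 9.25
eef_pos: [0.6003, -0.1516, 0.1817]
eef_rot: [[-0.633, 0.774, -0.001], [0.774, 0.633, 0.001], [0.002, -0.0, -1.0]]
wrist_force: [0.2, 0.0, -0.3]
width: 0.999
grip_force: 0.0
```

Run:
```python
from h import *
o=observe(); d=get_image("wrist"); d["state"]=o
c=locate(d,"slim_jar",(.601,-.1525));print(c)
plan(c[0],c[1],.055,39)
```

```text
(0.6002, -0.1522, 38, 36, -50.8)
t 9.3 tool [ 0.6006 -0.1514  0.1822] yaw 39.3 j6 -1.02 w 0.999 -> d mm [ -0.5  -0.8 127.2] turn 0.3 F [-0.3  0.2  0.2] g 0.0
```

Call:
{"op": "carry_out", "data": {"steps": [[-1,0,-0.001,0.03,0],[-1,0,-0.001,0.06,0],[-1,0,-0.001,0.09,0],[-1,0,-0.001,0.115,0],[-1,0,-0.001,0.127,0],[-1,0,-0.001,0.127,0],[-1,0,-0.001,0.127,0]]}}

```text
t: 10.0
eef_pos: [0.6007, -0.153, 0.0569]
eef_rot: [[-0.633, 0.774, 0.001], [0.774, 0.633, -0.0], [-0.001, 0.001, -1.0]]
wrist_force: [0.4, 0.3, -0.2]
width: 1.001
grip_force: 0.0
```

Call:
{"op": "carry_out", "data": {"steps": [[0,0,0,0,0],[0.2,0,0,0,0],[0.4,0,0,0,0],[0.6,0,0,0,0],[0.8,0,0,0,0],[1,0,0,0,0],[1,0,0,0,0],[1,0,0,0,0],[1,0,0,0,0],[1,0,0,0,0]], "grip_force": 35}}

```text
t: 11.0
eef_pos: [0.6006, -0.1537, 0.0568]
eef_rot: [[-0.632, 0.775, 0.002], [0.775, 0.632, -0.001], [-0.002, 0.001, -1.0]]
wrist_force: [-0.3, 0.2, 6.6]
width: 0.421
grip_force: 34.8
```

Call:
{"op": "carry_out", "data": {"steps": [[1,0,0,-0.01,0],[1,0,0,-0.03,0],[1,0,0,-0.06,0],[1,0,0,-0.09,0],[1,0,0,-0.12,0],[1,0,0,-0.135,0],[1,0,0,-0.135,0],[1,0,0,-0.135,0]]}}

```text
t: 11.8
eef_pos: [0.5994, -0.1532, 0.1894]
eef_rot: [[-0.633, 0.775, -0.001], [0.775, 0.633, 0.0], [0.001, -0.001, -1.0]]
wrist_force: [-0.1, -0.3, -2.6]
width: 0.423
grip_force: 35.4
```

Run:
```python
from h import *
plan(.592,.163,.19,39)
```

```text
t 11.8 tool [ 0.5994 -0.1532  0.1894] yaw 39.2 j6 -1.02 w 0.423 -> d mm [249.6 194.3  -0.5] turn 0.2 F [-0.1 -0.3 -2.6] g 35.4
```

Call:
{"op": "carry_out", "data": {"steps": [[1,0.015,0.012,0,0],[1,0.045,0.035,0,0],[1,0.08,0.062,0,0],[1,0.115,0.089,0,0],[1,0.15,0.117,0,0],[1,0.185,0.144,0,0],[1,0.215,0.167,0,0],[1,0.24,0.187,0,0],[1,0.25,0.194,0,0],[1,0.25,0.194,0,0],[1,0.25,0.194,0,0],[1,0.25,0.194,0,0]]}}

```text
t: 13.0
eef_pos: [0.5919, 0.1616, 0.19]
eef_rot: [[-0.632, 0.775, -0.001], [0.775, 0.632, -0.001], [0.0, -0.001, -1.0]]
wrist_force: [-0.1, 0.6, -2.0]
width: 0.422
grip_force: 35.4
```

Run:
```python
from h import *
d=get_image("top"); print(locate(d,"wide_jar",(.436,-.322)),locate(d,"oblong_canister",(.616,-.3315)))
plan(.592,.163,.063,39)
```

```text
(0.4348, -0.3224, 61, 59, 89.6) (0.6146, -0.3313, 78, 39, 12.5)
t 13.05 tool [0.592  0.1616 0.1902] yaw 39.1 j6 -0.5 w 0.426 -> d mm [  1.1   1.  127.2] turn 0.1 F [ 1.  -0.2 -1.7] g 35.4
```

Call:
{"op": "carry_out", "data": {"steps": [[1,0.001,0.001,0.02,0],[1,0.001,0.001,0.05,0],[1,0.001,0.001,0.08,0],[1,0.001,0.001,0.105,0],[1,0.001,0.001,0.115,0],[1,0.001,0.001,0.12,0],[1,0.001,0.001,0.121,0],[1,0.001,0.001,0.122,0],[1,0.001,0.001,0.122,0]]}}

```text
t: 13.95
eef_pos: [0.5932, 0.1646, 0.0701]
eef_rot: [[-0.633, 0.775, 0.002], [0.775, 0.633, 0.0], [-0.001, 0.002, -1.0]]
wrist_force: [1.0, -0.8, -2.4]
width: 0.42
grip_force: 35.5
```

Call:
{"op": "carry_out", "data": {"steps": [[1,0,0,0.001,0],[1,0,0,0.002,0],[1,0,0,0.003,0],[1,0,0,0.004,0],[1,0,0,0.004,0],[1,0,0,0.004,0]]}}

```text
t: 14.55
eef_pos: [0.592, 0.1644, 0.0645]
eef_rot: [[-0.633, 0.775, -0.0], [0.775, 0.633, -0.0], [0.0, -0.0, -1.0]]
wrist_force: [-0.5, 0.2, -1.9]
width: 0.42
grip_force: 35.5
```

Call:
{"op": "carry_out", "data": {"steps": [[1,0,0,0.001,0],[1,0,0,0.002,0],[1,0,0,0.0025,0],[1,0,0,0.0025,0],[1,0,0,0.0025,0]]}}

```text
t: 15.05
eef_pos: [0.5926, 0.1645, 0.0628]
eef_rot: [[-0.633, 0.775, 0.001], [0.775, 0.633, 0.0], [-0.0, 0.001, -1.0]]
wrist_force: [-1.7, -0.6, 5.7]
width: 0.422
grip_force: 36.1
```

Call:
{"op": "carry_out", "data": {"steps": [[0.2,0,0,0,0],[0.1,0,0,0,0],[-0.1,0,0,0,0],[-0.4,0,0,0,0],[-0.8,0,0,0,0],[-1,0,0,0,0],[-1,0,0,-0.02,0],[-1,0,0,-0.05,0],[-1,0,0,-0.09,0],[-1,0,0,-0.13,0],[-1,0,0,-0.145,0],[-1,0,0,-0.145,0]]}}

```text
t: 16.25
eef_pos: [0.5941, 0.1648, 0.2107]
eef_rot: [[-0.633, 0.774, 0.006], [0.774, 0.633, 0.001], [-0.003, 0.005, -1.0]]
wrist_force: [0.7, 0.2, 0.0]
width: 0.999
grip_force: 0.0
```

Run:
```python
from h import *
o=observe(); d=get_image("wrist"); d["state"]=o
Z["slim_jar"]=.09
print(locate(d,"slim_jar",(.592,.164)))
cv2.imwrite("pics/w4.png",d["image"])
plan(.616,-.3315,.21,102.7)
```

```text
(0.5918, 0.1657, 37, 36, -50.9)
t 16.3 tool [0.5928 0.1645 0.2079] yaw 39.2 j6 -0.5 w 1.002 -> d mm [-398.9 -295.8   -2.2] turn -63.5 F [-0.1 -0.  -0.8] g 0.0
```

View pics/w4.png

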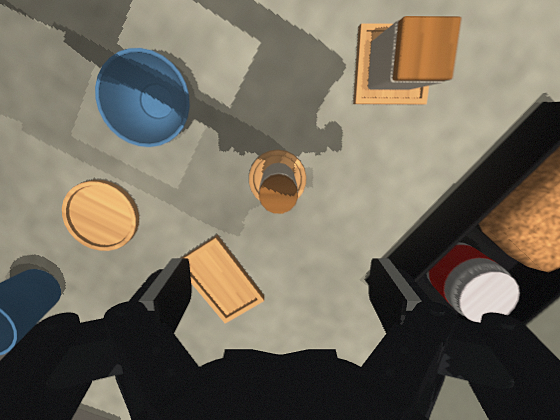

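Both placed canisters stand inside their rims: slim lid at (278,190), square at (425,50). Next is the oblong canister.

Call:
{"op": "carry_out", "data": {"steps": [[-1,-0.017,-0.012,0,-4],[-1,-0.05,-0.037,0,-10],[-1,-0.088,-0.065,0,-16],[-1,-0.126,-0.093,0,-22],[-1,-0.164,-0.122,0,-28],[-1,-0.202,-0.15,0,-34],[-1,-0.24,-0.178,0,-40],[-1,-0.278,-0.206,0,-46],[-1,-0.316,-0.234,0,-52],[-1,-0.354,-0.262,0,-58],[-1,-0.385,-0.285,0,-63.5],[-1,-0.399,-0.296,0,-63.5]]}}

```text
t: 17.5
eef_pos: [0.6131, -0.335, 0.2028]
eef_rot: [[-0.975, -0.221, -0.005], [-0.221, 0.975, 0.002], [0.004, 0.003, -1.0]]
wrist_force: [0.2, 0.3, 0.6]
width: 0.996
grip_force: 0.0
```

Call:
{"op": "carry_out", "data": {"steps": [[-1,0,0,0,0],[-1,0,0,0,0],[-1,0,0,0,0]]}}

```text
t: 17.8
eef_pos: [0.615, -0.3303, 0.2055]
eef_rot: [[-0.975, -0.221, -0.002], [-0.221, 0.975, 0.002], [0.001, 0.002, -1.0]]
wrist_force: [0.0, 0.4, 0.1]
width: 1.0
grip_force: 0.0
```

Run:
```python
from h import *
o=observe(); d=get_image("wrist"); d["state"]=o
c=locate(d,"oblong_canister",(.616,-.3315));print(c)
plan(.6155,-.3315,.052,102.7)
```

```text
(0.6141, -0.3333, 77, 34, 12.8)
t 17.85 tool [ 0.6153 -0.3302  0.2062] yaw 102.8 j6 -2.36 w 0.997 -> d mm [-1.000e-01 -1.500e+00  1.541e+02] turn 0.1 F [ 0.2 -0.   0.7] g 0.0
```

Call:
{"op": "carry_out", "data": {"steps": [[-1,0,-0.002,0.03,0],[-1,0,-0.002,0.065,0],[-1,0,-0.002,0.1,0],[-1,0,-0.002,0.13,0],[-1,0,-0.002,0.147,0],[-1,0,-0.002,0.154,0],[-1,0,-0.002,0.154,0],[-1,0,-0.002,0.154,0]]}}

```text
t: 18.65
eef_pos: [0.6169, -0.3343, 0.0552]
eef_rot: [[-0.975, -0.221, 0.002], [-0.221, 0.975, -0.002], [-0.002, -0.002, -1.0]]
wrist_force: [0.1, 0.4, 0.0]
width: 1.001
grip_force: 0.0
```

Call:
{"op": "carry_out", "data": {"steps": [[0,0,0,0,0],[0.2,0,0,0,0],[0.4,0,0,0,0],[0.6,0,0,0,0],[0.8,0,0,0,0],[1,0,0,0,0],[1,0,0,0,0],[1,0,0,0,0],[1,0,0,0,0],[1,0,0,0,0]], "grip_force": 45}}

```text
t: 19.65
eef_pos: [0.616, -0.334, 0.054]
eef_rot: [[-0.975, -0.22, 0.001], [-0.22, 0.975, -0.0], [-0.001, -0.001, -1.0]]
wrist_force: [-1.7, 0.9, 5.6]
width: 0.382
grip_force: 45.3
```

Call:
{"op": "carry_out", "data": {"steps": [[1,0,0,-0.01,0],[1,0,0,-0.03,0],[1,0,0,-0.06,0],[1,0,0,-0.09,0],[1,0,0,-0.12,0],[1,0,0,-0.135,0],[1,0,0,-0.135,0],[1,0,0,-0.135,0]]}}

```text
t: 20.45
eef_pos: [0.6153, -0.3336, 0.1867]
eef_rot: [[-0.975, -0.22, -0.001], [-0.22, 0.975, 0.001], [0.001, 0.001, -1.0]]
wrist_force: [-0.0, 0.1, -2.7]
width: 0.384
grip_force: 45.2
```

Run:
```python
from h import *
plan(.6215,.0085,.19,72.2)
```

```text
t 20.45 tool [ 0.6153 -0.3336  0.1867] yaw 102.7 j6 -2.36 w 0.384 -> d mm [-81.5 332.3  -3. ] turn 30.5 F [-0.   0.1 -2.7] g 45.2
```

Call:
{"op": "carry_out", "data": {"steps": [[1,-0.004,0.015,0,1.5],[1,-0.011,0.045,0,4.5],[1,-0.02,0.08,0,8],[1,-0.029,0.12,-0.001,11.5],[1,-0.039,0.16,-0.002,15],[1,-0.049,0.2,-0.002,18.5],[1,-0.059,0.24,-0.003,22],[1,-0.069,0.28,-0.003,26],[1,-0.077,0.314,-0.003,29],[1,-0.081,0.332,-0.003,30.5],[1,-0.081,0.332,-0.003,30.5],[1,-0.081,0.332,-0.003,30.5]]}}

```text
t: 21.65
eef_pos: [0.6203, 0.0081, 0.1887]
eef_rot: [[-0.953, 0.304, -0.004], [0.304, 0.953, -0.0], [0.003, -0.001, -1.0]]
wrist_force: [-0.7, -0.3, -2.7]
width: 0.378
grip_force: 45.3
```

Call:
{"op": "carry_out", "data": {"steps": [[1,0,0,0,0]]}}

```text
t: 21.75
eef_pos: [0.6208, 0.007, 0.1896]
eef_rot: [[-0.952, 0.305, -0.002], [0.305, 0.952, -0.0], [0.002, -0.001, -1.0]]
wrist_force: [-0.2, -1.4, -2.2]
width: 0.385
grip_force: 45.3
```

Run:
```python
from h import *
plan(.6215,.0085,.06,72.2)
o=observe(); d=get_image("wrist"); d["state"]=o
P=pts(d); zt=o["eef_pos"][2]-.054+.078; Z["oblong_canister"]=zt
print("held",locate(d,"oblong_canister",o["eef_pos"]))
```

```text
t 21.75 tool [0.6208 0.007  0.1896] yaw 72.2 j6 -1.33 w 0.385 -> d mm [ -0.4   1.8 129.6] turn 0.0 F [-0.2 -1.4 -2.2] g 45.3
held (0.6192, 0.0072, 79, 34, -17.8)
```

Aligned and centred. Next, the descent.

Call:
{"op": "carry_out", "data": {"steps": [[1,0,0.001,0.02,0],[1,0,0.001,0.05,0],[1,0,0.001,0.08,0],[1,0,0.001,0.105,0],[1,0,0.001,0.117,0],[1,0,0.001,0.122,0],[1,0,0.001,0.124,0],[1,0,0.001,0.125,0],[1,0,0.001,0.125,0]]}}

```text
t: 22.7
eef_pos: [0.6229, 0.0087, 0.0676]
eef_rot: [[-0.952, 0.305, 0.002], [0.305, 0.952, -0.0], [-0.002, 0.001, -1.0]]
wrist_force: [0.8, 0.2, -3.0]
width: 0.378
grip_force: 45.3
```

Call:
{"op": "carry_out", "data": {"steps": [[1,0,0,0.001,0],[1,0,0,0.002,0],[1,0,0,0.003,0],[1,0,0,0.004,0],[1,0,0,0.004,0],[1,0,0,0.004,0]]}}

```text
t: 23.3
eef_pos: [0.6217, 0.0089, 0.062]
eef_rot: [[-0.952, 0.305, -0.0], [0.305, 0.952, -0.0], [0.0, -0.0, -1.0]]
wrist_force: [0.2, -0.8, -1.9]
width: 0.379
grip_force: 45.3
```

Call:
{"op": "carry_out", "data": {"steps": [[1,0,0,0.001,0],[1,0,0,0.002,0],[1,0,0,0.0025,0],[1,0,0,0.0025,0],[1,0,0,0.0025,0]]}}

```text
t: 23.8
eef_pos: [0.622, 0.0089, 0.0601]
eef_rot: [[-0.952, 0.305, 0.0], [0.305, 0.952, 0.0], [-0.0, 0.0, -1.0]]
wrist_force: [-2.3, 1.4, 2.4]
width: 0.382
grip_force: 45.9
```

Call:
{"op": "carry_out", "data": {"steps": [[0.28,0,0,0.0005,0],[0.18,0,0,0.0005,0],[0,0,0,0.0005,0],[-0.3,0,0,0,0],[-0.7,0,0,0,0],[-1,0,0,0,0],[-1,0,0,-0.01,0],[-1,0,0,-0.04,0],[-1,0,0,-0.08,0],[-1,0,0,-0.12,0],[-1,0,0,-0.145,0],[-1,0,0,-0.145,0]]}}

```text
t: 25.0
eef_pos: [0.6248, 0.0087, 0.2116]
eef_rot: [[-0.952, 0.305, 0.01], [0.305, 0.952, -0.001], [-0.01, 0.002, -1.0]]
wrist_force: [0.1, 0.3, -0.1]
width: 0.999
grip_force: 0.0
```

Run:
```python
from h import *
o=observe(); d=get_image("wrist"); d["state"]=o
Z["oblong_canister"]=.084
print(locate(d,"oblong_canister",(.622,.009)))
cv2.imwrite("pics/w5.png",d["image"])
plan(.436,-.3223,.21,72.2)
```

```text
(0.6211, 0.0104, 77, 34, -17.8)
t 25.05 tool [0.6236 0.0087 0.2085] yaw 72.2 j6 -1.33 w 1.004 -> d mm [  77.7 -372.5   -2.5] turn 0.0 F [-0.3 -1.2 -0.5] g 0.0
```

View pics/w5.png

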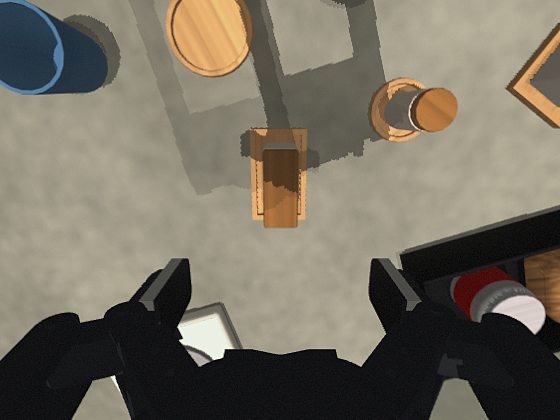

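The oblong canister lies within its tray (lid around (281,188)). Next is the wide jar.

Call:
{"op": "carry_out", "data": {"steps": [[-1,0.003,-0.015,0,0],[-1,0.01,-0.048,0,0],[-1,0.018,-0.088,0,0],[-1,0.027,-0.13,0,0],[-1,0.036,-0.172,0,0],[-1,0.045,-0.214,0,0],[-1,0.053,-0.256,0,0],[-1,0.062,-0.298,0,0],[-1,0.07,-0.336,0,0],[-1,0.075,-0.362,0,0],[-1,0.078,-0.373,0,0],[-1,0.078,-0.373,0,0]]}}

```text
t: 26.25
eef_pos: [0.4319, -0.3233, 0.2032]
eef_rot: [[-0.952, 0.308, -0.002], [0.308, 0.952, 0.002], [0.002, 0.001, -1.0]]
wrist_force: [0.6, 1.2, -0.1]
width: 0.998
grip_force: 0.0
```

Call:
{"op": "carry_out", "data": {"steps": [[-1,0,0,0,0],[-1,0,0,0,0],[-1,0,0,0,0]]}}

```text
t: 26.55
eef_pos: [0.4343, -0.3215, 0.2045]
eef_rot: [[-0.953, 0.303, -0.0], [0.303, 0.953, 0.0], [0.0, 0.0, -1.0]]
wrist_force: [-0.0, -0.1, -0.3]
width: 0.998
grip_force: 0.0
```

Run:
```python
from h import *
o=observe(); d=get_image("wrist"); d["state"]=o
c=locate(d,"wide_jar",(.436,-.3223));print(c)
plan(.436,-.3223,.057,72.2)
cv2.imwrite("pics/w6.png",d["image"])
```

```text
(0.4342, -0.3228, 59, 59, 72.3)
t 26.6 tool [ 0.4343 -0.3217  0.2046] yaw 72.3 j6 -1.99 w 0.999 -> d mm [-1.800e+00 -1.000e-01  1.476e+02] turn 0.1 F [0.1 0.2 0.4] g 0.0
```

View pics/w6.png

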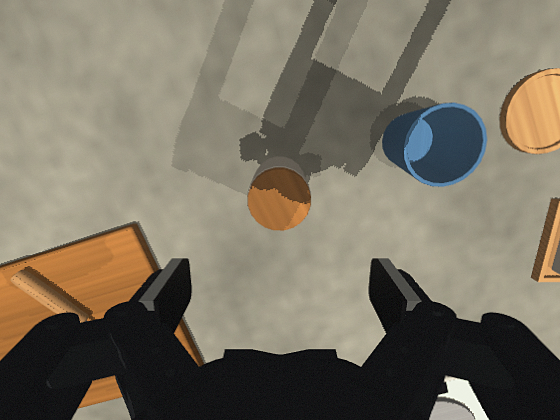

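The wide lid is at (279,199), centred between the jaws. The path is clear.

Call:
{"op": "carry_out", "data": {"steps": [[-1,-0.001,-0.0005,0.03,0],[-1,-0.001,-0.0005,0.06,0],[-1,-0.001,-0.0005,0.085,0],[-1,-0.001,-0.0005,0.105,0],[-1,-0.001,-0.0005,0.125,0],[-1,-0.001,-0.0005,0.14,0],[-1,-0.001,-0.0005,0.147,0],[-1,-0.001,-0.0005,0.147,0],[-1,-0.001,-0.0005,0.147,0]]}}

```text
t: 27.5
eef_pos: [0.4351, -0.3237, 0.0585]
eef_rot: [[-0.952, 0.305, 0.001], [0.305, 0.952, -0.001], [-0.001, -0.0, -1.0]]
wrist_force: [0.4, 0.2, -0.2]
width: 0.998
grip_force: 0.0
```

Call:
{"op": "carry_out", "data": {"steps": [[-0.6,0,0,0,0],[-0.4,0,0,0,0],[-0.2,0,0,0,0],[0,0,0,0,0],[0.5,0,0,0,0],[1,0,0,0,0],[1,0,0,0,0],[1,0,0,0,0],[1,0,0,0,0]], "grip_force": 50}}

```text
t: 28.4
eef_pos: [0.4355, -0.3239, 0.0593]
eef_rot: [[-0.952, 0.305, 0.002], [0.305, 0.952, -0.001], [-0.002, -0.001, -1.0]]
wrist_force: [-0.2, 2.6, 6.5]
width: 0.674
grip_force: 53.3
```

Call:
{"op": "carry_out", "data": {"steps": [[1,0,0,-0.01,0],[1,0,0,-0.03,0],[1,0,0,-0.06,0],[1,0,0,-0.09,0],[1,0,0,-0.12,0],[1,0,0,-0.145,0],[1,0,0,-0.15,0],[1,0,0,-0.15,0],[1,0,0,-0.15,0]]}}

```text
t: 29.3
eef_pos: [0.4338, -0.3228, 0.2058]
eef_rot: [[-0.952, 0.305, -0.002], [0.305, 0.952, 0.002], [0.002, 0.001, -1.0]]
wrist_force: [-0.3, -0.4, -4.1]
width: 0.678
grip_force: 54.5
```

Run:
```python
from h import *
plan(.4495,-.0145,.21,72.2)
```

```text
t 29.3 tool [ 0.4338 -0.3228  0.2058] yaw 72.2 j6 -2.0 w 0.678 -> d mm [ 79.1 298.4  -3.7] turn 0.0 F [-0.3 -0.4 -4.1] g 54.5
```

Call:
{"op": "carry_out", "data": {"steps": [[1,0.004,0.014,0,0],[1,0.012,0.044,0,0],[1,0.021,0.08,0,0],[1,0.031,0.118,0,0],[1,0.041,0.156,0,0],[1,0.051,0.194,0,0],[1,0.061,0.23,0,0],[1,0.07,0.264,0,0],[1,0.076,0.288,0,0],[1,0.079,0.299,0,0],[1,0.079,0.299,0,0],[1,0.079,0.299,0,0]]}}

```text
t: 30.5
eef_pos: [0.45, -0.0148, 0.2069]
eef_rot: [[-0.953, 0.304, -0.001], [0.304, 0.953, -0.0], [0.001, -0.001, -1.0]]
wrist_force: [-0.0, -0.5, -3.8]
width: 0.677
grip_force: 54.6
```

Call:
{"op": "carry_out", "data": {"steps": [[1,0,0,0,0],[1,0,0,0,0]]}}

```text
t: 30.7
eef_pos: [0.4504, -0.0154, 0.2075]
eef_rot: [[-0.952, 0.306, -0.0], [0.306, 0.952, -0.0], [0.0, -0.0, -1.0]]
wrist_force: [0.4, -0.1, -4.0]
width: 0.681
grip_force: 54.6
```

Run:
```python
from h import *
plan(.4495,-.0145,.0653,72.2)
o=observe(); d=get_image("wrist"); d["state"]=o
Z["wide_jar"]=o["eef_pos"][2]-.059+.092
print("held",locate(d,"wide_jar",o["eef_pos"]))
```

```text
t 30.7 tool [ 0.4504 -0.0154  0.2075] yaw 72.2 j6 -1.41 w 0.681 -> d mm [  1.1   0.7 142.2] turn -0.0 F [ 0.4 -0.1 -4. ] g 54.6
held (0.4493, -0.0154, 61, 59, 16.9)
```

Call:
{"op": "carry_out", "data": {"steps": [[1,0,0.001,0.02,0],[1,0,0.001,0.05,0],[1,0,0.001,0.08,0],[1,0,0.001,0.11,0],[1,0,0.001,0.127,0],[1,0,0.001,0.133,0],[1,0,0.001,0.136,0],[1,0,0.001,0.137,0],[1,0,0.001,0.137,0]]}}

```text
t: 31.65
eef_pos: [0.4518, -0.0138, 0.0718]
eef_rot: [[-0.952, 0.305, 0.002], [0.305, 0.952, -0.0], [-0.002, 0.0, -1.0]]
wrist_force: [-0.8, 0.3, -3.3]
width: 0.678
grip_force: 54.6
```

Call:
{"op": "carry_out", "data": {"steps": [[1,0,0,0.001,0],[1,0,0,0.002,0],[1,0,0,0.003,0],[1,0,0,0.004,0],[1,0,0,0.004,0],[1,0,0,0.004,0]]}}

```text
t: 32.25
eef_pos: [0.4507, -0.0136, 0.0665]
eef_rot: [[-0.952, 0.305, -0.0], [0.305, 0.952, -0.0], [0.0, -0.0, -1.0]]
wrist_force: [-0.1, -0.1, -2.6]
width: 0.675
grip_force: 54.6
```

Call:
{"op": "carry_out", "data": {"steps": [[1,0,0,0.001,0],[1,0,0,0.0015,0],[1,0,0,0.002,0],[1,0,0,0.002,0],[1,0,0,0.002,0]]}}

```text
t: 32.75
eef_pos: [0.4514, -0.0137, 0.0653]
eef_rot: [[-0.952, 0.305, 0.001], [0.305, 0.952, -0.0], [-0.001, 0.0, -1.0]]
wrist_force: [-1.5, 0.3, 6.0]
width: 0.677
grip_force: 55.5
```

Contact. Next I release and rise.

Call:
{"op": "carry_out", "data": {"steps": [[-0.32,0,0,0,0],[-0.42,0,0,0,0],[-0.6,0,0,0,0],[-0.8,0,0,0,0],[-1,0,0,0,0],[-1,0,0,0,0],[-1,0,0,-0.015,0],[-1,0,0,-0.04,0],[-1,0,0,-0.08,0],[-1,0,0,-0.12,0],[-1,0,0,-0.15,0],[-1,0,0,-0.17,0]]}}

```text
t: 33.95
eef_pos: [0.4517, -0.0137, 0.2376]
eef_rot: [[-0.952, 0.305, 0.003], [0.305, 0.952, -0.001], [-0.003, 0.001, -1.0]]
wrist_force: [0.0, -0.4, 0.1]
width: 1.0
grip_force: 0.0
```

Call:
{"op": "carry_out", "data": {"steps": [[-1,0.04,0,0,0],[-1,0.06,0,0,0],[-1,0.06,0,0,0]]}}

```text
t: 34.25
eef_pos: [0.3924, 0.0053, 0.2348]
eef_rot: [[-0.953, 0.304, 0.0], [0.304, 0.953, 0.0], [-0.0, 0.0, -1.0]]
wrist_force: [0.4, -0.4, -0.5]
width: 0.998
grip_force: 0.0
```

Run:
```python
from h import *
o=observe(); print(np.round(o["eef_pos"],3),o["t"])
d=get_image("wrist"); d["state"]=o
Z["wide_jar"]=.098; print(locate(d,"wide_jar",(.45,-.014)))
d=get_image("scene"); i=d["image"]; cv2.imwrite("pics/s9.png",cv2.resize(i[100:340,200:440],None,fx=2.5,fy=2.5,interpolation=cv2.INTER_CUBIC))
P=pts(d)
for n,s in dict(slim_jar=(.592,.165,.09),wide_jar=(.45,-.014,.098),square_canister=(.61,.343,.094),oblong_canister=(.621,.009,.084)).items():
    Z[n]=s[2]; m=(np.hypot(P[...,0]-s[0],P[...,1]-s[1])<.012)&(P[...,2]>.05)
    print(n,locate(d,n,s[:2]),"top z",round(float(np.median(P[...,2][m])),4))
```

```text
[0.392 0.005 0.235] 34.25
(0.4502, -0.0126, 60, 59, -37.1)
slim_jar (0.5953, 0.1642, 39, 34, -33.8) top z 0.0899
wide_jar (0.4543, -0.0139, 60, 58, -45.5) top z 0.0978
square_canister (0.6118, 0.3407, 52, 49, -51.1) top z 0.0941
oblong_canister (0.6244, 0.0094, 80, 34, -17.5) top z 0.084
```

View pics/s9.png

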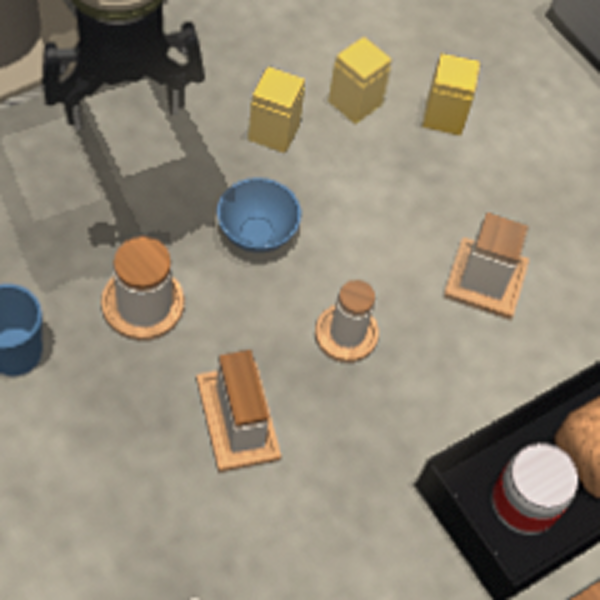

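All four canisters stand within their rims: wide at (143,290), oblong (243,400), slim (352,315) and square (495,260). Each top is exactly 6 mm higher than it was on the counter, so all of them sit flat on the tray floors. The bowl and cup are in place.

```bash
python3 -c "
from h import *
print(hand_in())"
```

```text
the job is handed in; nothing more can be done
None
```

All four white canisters stand upright and flat inside the rims of their matching trays, the blue cup and bowl were left alone, and the job was handed in at about 34 s.

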